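# File a slide case in the packed spring tray

## Task

File the slide case that stands in the bench rest into the spring tray: ease it in from above right next to the index case (the one with the raised tab), on its side facing the spring-loaded follower, so that the neighbours part and none is toppled or pulled up, then press it down until it stands on the tray's floor, flush with the others, and let go with the whole row upright. There are glass slides inside, so work gently and never push a case against the row or the tray with more than 20 N; leave the other things on the table alone.

Things in the scene. Friction and masses are not known exactly. Their poses are not given: they have to be found in the camera images.
- case_loose: the case to be filed, upright in the bench rest: flat off-white plastic, 96 wide (its x) x 14 thick (y) x 90 mm high (z), 0.06 to 0.12 kg; origin at the centre of its underside. Its foot is 6 mm thick, widening evenly to 14 mm over the lowest 14 mm; over the top 6 mm it narrows evenly from 14 to 6.5 mm; parallel faces between. The same either way round
- case_index: the index case, in the row: like the loose case (size, origin, axes), but with a tab 26 mm wide, 2.5 mm thick, standing 13 mm above its top edge at its -x corner (x = -48 to -22, y = -5.75 to -3.25 mm, the side away from the follower). Anywhere in the row but the place next to the follower
- slide_tray: grey metal tray, 110 (x) x 195 mm (y), fixed, its height varying by some mm. Cases stand in a row along its y, touching, their upper bevels leaving V-grooves 7.5 mm wide, 6 mm deep. Origin under the middle line; floor under the cases at z = 10 mm; side walls 102 mm apart, 32 mm high; fixed end wall at y = -75 mm, 72 mm high; the follower closes the row from +y
- follower (a joint): position of the follower plate along the tray's +y, m: 0 against the row of six cases; one more case needs 0.014; hard stop at 0.0195. A spring pushes it towards the row (-y) with about 3 N at 0 and 4 N at 0.014
- follower_face (a point): centre of the follower's flat face that presses on the row: aluminium plate 94 wide x 78 mm high, its upper edge bent back, on a plunger rod that runs into a steel spring tube
- bench_rest: small grey folded-steel stand, 100 (x) x 58 mm (y), fixed to the table, holding the loose case upright between two plates along x that reach 46 mm above the table, 1.3 mm clear of its faces. The case's foot stands at z = 7 mm. Origin: centre of its underside
- case_a: one of the plain cases of the row, same size, shape, origin and axes as the loose case, no tab
- case_b: one of the plain cases of the row, same size, shape, origin and axes as the loose case, no tab
- case_c: one of the plain cases of the row, same size, shape, origin and axes as the loose case, no tab
- case_d: one of the plain cases of the row, same size, shape, origin and axes as the loose case, no tab
- case_e: the plain case at the follower's end of the row, same size, shape, origin and axes as the loose case
- petri_dish: bystander: closed petri dish, 93 mm across, 14 mm high; origin at the centre of its underside
- tweezers: bystander: black steel tweezers lying flat, 126 mm long; origin at the centre of its underside
- film_roll: bystander: roll of sealing film standing on end, 58 mm across, 52 mm high; origin at the centre of its underside
- culture_flask: bystander: flask with a cotton stopper, 87 mm across, 197 mm high; origin at the centre of its underside
- spirit_lamp: bystander: glass spirit lamp, 76 mm across, 95 mm high; origin at the centre of its underside
- marker: bystander: marker pen lying flat, 138 mm long; origin at the centre of its underside
- red_jar: bystander: screw jar with a dried sample, 73 mm across, 102 mm high; origin at the centre of its underside
Mind the look-alikes: they are no part of the job. Leave any green look-alike of the case_a alone.

How it is judged:
By the outcome, as a careful person would: the job done as asked, in the order asked, and still so for the second after the job is handed in, with the robot touching nothing.
It also fails if it takes over 72 s, if anything falls off the work surface, if the arm or the gripper's body presses on something with over 40 N, if the wrist force passes 120 N, or if a joint passes its speed limit or range.

## Robot

A 7-joint arm with a two-finger parallel gripper is mounted at the origin on the work surface; the furniture and walls round the work are solid. World frame = base frame: x ahead of the robot, y to its left, z up, the work surface at z = 0. Lengths are in mm, angles in rad, forces in N, time in s.
With the tool pointing down it reaches from about 400 to 875 mm from the base axis. Payload 4.4 kg.
Tool frame: the origin (TCP) lies midway between the tips of the shut fingers; the grasp point (between the pads) lies ctrl.grip_depth behind it (ctrl.grip_depth is the distance from the TCP to the grasp point, in mm); z points along the fingers, y is the line along which they close (so a half turn about z gives the same grasp; the last joint's range is limited). The gripper opens to 85 mm and grips with 20 to 120 N. Pads are 22 mm wide; open, the fingers measure 114 mm over their backs; the gripper's body (76 mm by 85 mm) begins 54 mm behind the grasp point. The pads swing forward as they close: fully open they stand 13 mm farther back than shut.
Start: joints at [-1.276, 0.628, 0.038, 1.517, -0.027, 0.996, -0.02], TCP at [229.442, 608.173, 231.313] pointing down, gripper open.
Joint ranges: [-3.06, 3.06], [-0.37, 2.12], [-1.25, 1.32], [0.18, 2.47], [-1.1, 4.24], [0.23, 1.98], [-2.94, 2.94]. Speed limits (rad/s): [2.57, 2.57, 3.14, 3.14, 3.14, 3.14, 3.14].

## Interface

Orientations are given as [roll, pitch, yaw] about the fixed x, y, z axes, in that order (R = Rz(yaw) Ry(pitch) Rx(roll)).
In Python, from cell import ctrl gives the robot as it stands.
- The arm moves only by the tool carry_out, never from a script. Its argument "deltas" is one flat list of numbers, 7 for each row, row after row: the turn, a rotation vector about the tool's x, y, z in degrees, then the shift along the tool's x, y, z in m, then the closure, from -1 (fully open) to 1 (shut). In form: [wx, wy, wz, dx, dy, dz, claw, wx, wy, wz, dx, dy, dz, claw, ...]. A call has 1 to 12 rows; each row shifts and turns the commanded pose from where the row before left it, along the tool's axes as they then stand; what a row does not reach is not made up. A row lasts 1/8 s, in which the tool goes at most 62.5 mm and 10.7 degrees, less where a joint would pass 70% of its speed; a pose out of reach is approached as far as the arm can. A call with a gripper value outside its range is refused whole. The fingers move at their own pace and stop on an object; the grip force is fixed at half the most. Time passes only in rows, so rows that do not move let the fingers close. It gives the time, the measured TCP pose, the force, the opening and the grip force at its end, in the units of the state.
- ctrl.read_state(): the state, without advancing time (a new reading comes with each control period).
- ctrl.get_image(name): name is "scene" or "top" or "wrist"; returns the picture (384x512x3 uint8, red, green, blue); there is no depth.
- ctrl.calibration(name): a dict with "mtx" (3x3 intrinsics, pixels), "R" (3x3) and "t" (3): a world point X has camera coordinates R X + t. Camera axes: x right, y down, z forward; pixel columns grow to the right and rows downward; lengths in mm; the calibration is good to about 2 mm. A picture is of the moment at which its call begins: read the wrist's pose just before it. calibration takes no time and is no camera call; for the wrist camera it gives the pose at the moment of the call.
- ctrl.finish_job(): hands the job in; it is judged then, once.
The state is a dict: "clock": time; "qpos": joint angles; "qd": joint speeds; "tau": joint torques, N m; "eef_pos": TCP position; "tool_rot": TCP orientation; "force": force on the tool from outside, world axes, zero at the start; "torque": the same for the moment, N m; "width": finger opening in mm; "gripper_force": force on a finger pad.
Only numpy, scipy, OpenCV 4.12 (cv2) and the standard library are available. Lean on these libraries where they do the work, as an engineer would, in place of code of your own. Each camera call takes 0.05 s, during which the arm holds its last target. There are 200 camera calls.

## Working session

There is one attempt and no reset: what is moved stays moved. The work goes in short steps, Python scripts to look and compute and a tool call to move; the robot and the scene stay as the last step left them, time stands still between calls to the robot, and variables do not carry over. Pictures are saved under pics/ and viewed, at most 10 in all, crops included, and the job is handed in when it is done.

Besides the shell and the picture viewer there is one more tool, called after "Emit:" as name(argument=value, ...), one argument or row to a line, values as JSON. carry_out: Moves the arm, as the interface text tells. Its arguments: {"type":"object","properties":{"deltas":{"type":"array"}},"required":["deltas"]}

```bash
ls; mkdir -p pics; python3 - <<'E'
from cell import ctrl
import cv2,numpy as np
s=ctrl.read_state();print({k:np.round(v,3) for k,v in s.items()},ctrl.grip_depth)
ims=[ctrl.get_image(n) for n in("scene","top","wrist")]
for n,i in zip(("scene","top","wrist"),ims):
    cv2.imwrite(f"pics/{n}0.png",i[:,:,::-1]); c=ctrl.calibration(n);print(n,np.round(c["mtx"],1).tolist(),np.round(c["R"],3).tolist(),np.round(c["t"],1).tolist())
a=cv2.resize(ims[1],(800,600),interpolation=cv2.INTER_CUBIC);cv2.imwrite("pics/top0b.png",a[:,:,::-1])
a=cv2.resize(ims[0],(800,600),interpolation=cv2.INTER_CUBIC);cv2.imwrite("pics/scene0b.png",a[:,:,::-1])
E
```

```text
pics
{'clock': np.float64(0.0), 'qpos': array([-1.276,  0.629,  0.038,  1.518, -0.027,  0.996, -0.02 ]), 'qd': array([-0.   ,  0.001, -0.   , -0.   ,  0.   , -0.001,  0.001]), 'tau': array([ 1.0000e-03, -5.6340e+01,  1.2270e+00, -1.9344e+01,  1.1000e-02,
        1.1000e-02, -0.0000e+00]), 'eef_pos': array([229.225, 607.574, 230.396]), 'tool_rot': array([-3.14 ,  0.   ,  2.781]), 'force': array([-1.084,  0.024, -1.115]), 'torque': array([-0.016,  0.002, -0.047]), 'gripper_force': np.float64(0.0), 'width': np.float64(85.236)} 18.700000000000003
scene [[442.7, 0.0, 253.8], [0.0, 442.7, 189.9], [0.0, 0.0, 1.0]] [[0.996, -0.091, -0.022], [-0.071, -0.586, -0.807], [0.061, 0.805, -0.59]] [-464.2, 100.1, 1314.1]
top [[489.3, 0.0, 270.0], [0.0, 489.3, 191.9], [0.0, 0.0, 1.0]] [[-0.004, -1.0, -0.006], [-0.981, 0.005, -0.194], [0.194, 0.005, -0.981]] [18.2, 466.1, 1607.0]
wrist [[283.2, 0.0, 256.8], [0.0, 283.2, 188.9], [0.0, 0.0, 1.0]] [[0.352, 0.936, -0.0], [0.885, -0.333, 0.325], [0.304, -0.115, -0.946]] [-649.0, -41.6, 380.1]
```

View pics/top0b.png

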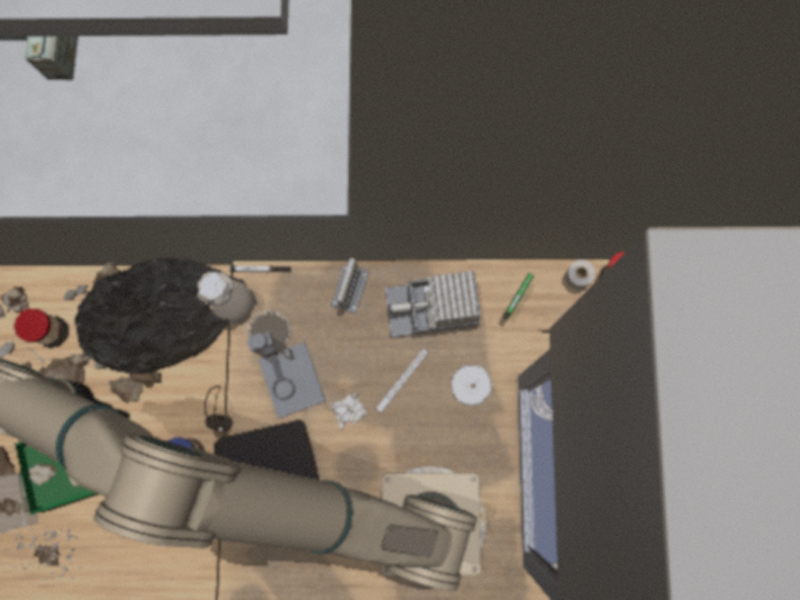

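View pics/scene0b.png

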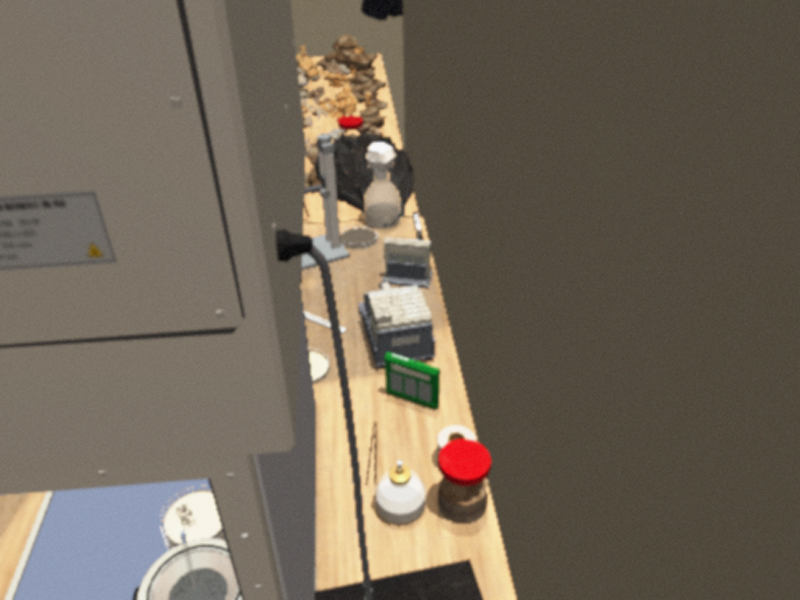

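Top view (800x600): tray with its off-white row at (433,303), follower to the left of the row (+y), bench rest with the loose case at (350,285), and the green look-alike at (517,298). The scene view shows the rest at (407,262), the tray at (398,325) and the green one at (412,380). Candidates for the loose case are the off-white upright one in the rest, the row cases and the green one; I choose the one in the rest.

```bash
cat > h.py <<'E'
from cell import ctrl
import cv2,numpy as np
from scipy.spatial.transform import Rotation as Ro
def cal(n):
    c=ctrl.calibration(n); return np.array(c["mtx"]),np.array(c["R"]),np.array(c["t"])
def ray(c,uv):
    K,R,t=c; d=R.T@np.linalg.inv(K)@np.array([uv[0],uv[1],1.]); return -R.T@t,d/np.linalg.norm(d)
def plane(c,uv,z):
    o,d=ray(c,uv); return o+d*(z-o[2])/d[2]
def tri(obs):
    A=np.zeros((3,3));b=np.zeros(3)
    for c,uv in obs:
        o,d=ray(c,uv);P=np.eye(3)-np.outer(d,d);A+=P;b+=P@o
    X=np.linalg.solve(A,b); return X,[np.linalg.norm(np.cross(ray(c,uv)[1],X-ray(c,uv)[0])) for c,uv in obs]
def proj(c,X):
    K,R,t=c; p=K@(R@np.asarray(X,float)+t); return p[:2]/p[2]
E
python3 - <<'E'
from h import *
c=cal("top");k=1.5625
for n,uv,z in [("restcase",(348,280),97),("rowR",(477,272),100),("rowR2",(479,316),100),("rowL",(432,279),100),("rowL2",(432,325),100),("green",(517,298),90),("trayL",(388,290),20)]:
    print(n,plane(c,np.array(uv)/k,z).round())
w=cal("wrist"); print("cam centre",(-w[1].T@w[2]).round(), "axis",w[1][2].round(3),w[1][0].round(3))
s=ctrl.read_state(); T=Ro.from_euler('xyz',s["tool_rot"]).as_matrix(); print("tool axes",T.round(3).tolist())
print("cam in tool",(T.T@(-w[1].T@w[2]-s["eef_pos"])).round(1),(w[1]@T).round(3).tolist())
E
```

```text
restcase [499. 172.  97.]
rowR [ 515. -100.  100.]
rowR2 [ 421. -103.  100.]
rowL [500.  -5. 100.]
rowL2 [402.  -5. 100.]
green [ 460. -184.   90.]
trayL [494.  91.  20.]
cam centre [150. 637. 373.] axis [ 0.304 -0.115 -0.946] [ 0.352  0.936 -0.   ]
tool axes [[-0.936, 0.353, -0.001], [0.353, 0.936, -0.001], [-0.0, -0.001, -1.0]]
cam in tool [  85.    -0.8 -142.2] [[0.001, 1.0, -0.001], [-0.946, 0.001, -0.325], [-0.325, 0.001, 0.946]]
```

View pics/wrist0.png

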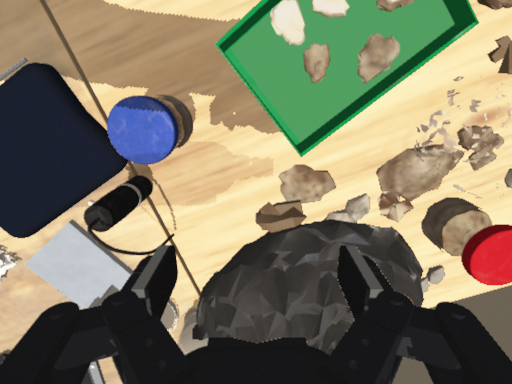

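Wrist view: only the far bench (black mat, green tray); the work is out of view. There is a tall stand on the way, so I check its height first.

```bash
python3 - <<'E'
from h import *
t=cal("top");s=cal("scene");k=1.5625
for n,a,b in [("standtop",(262,338),(327,137)),("standtop2",(262,348),(327,137)),("flask",(214,285),(380,150))]:
    X,r=tri([(t,np.array(a)/k),(s,np.array(b)/k)]);print(n,X.round(),np.round(r,1))
a=cv2.imread("pics/top0.png")[150:290,120:330];cv2.imwrite("pics/topc.png",cv2.resize(a,None,fx=3.8,fy=3.8,interpolation=cv2.INTER_CUBIC))
a=cv2.imread("pics/scene0.png")[70:250,190:300];cv2.imwrite("pics/scc.png",cv2.resize(a,None,fx=3.3,fy=3.3,interpolation=cv2.INTER_CUBIC))
E
```

```text
standtop [354. 310. 274.] [3. 3.]
standtop2 [345. 311. 272.] [12.2 12.2]
flask [471. 428. 186.] [0.5 0.5]
```

View pics/topc.png

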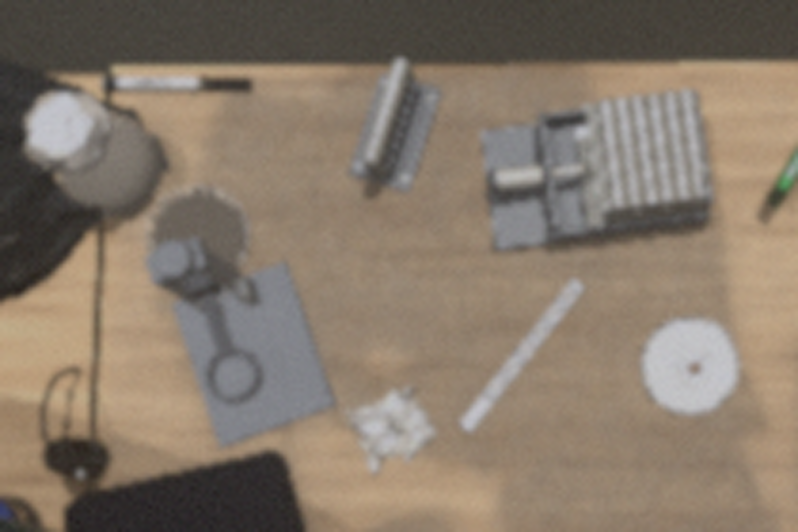

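Crop: rest with the case runs (400,60)-(375,165); row of cases at (595-700,95-215), follower to its left; stand top at (178,258), 274 mm high. I go over it high.

Emit:
carry_out(
  deltas=[0, 0, 0, 0, 0, -0.055, -1, 0, 0, 0, 0, 0, -0.055, -1, 0, 0, 0, -0.036, -0.0355, 0, -1, 0, 0, 0, -0.036, -0.0355, 0, -1, 0, 0, 0, -0.036, -0.0355, 0, -1, 0, 0, 0, -0.036, -0.0355, 0, -1, 0, 0, 0, -0.036, -0.0355, 0, -1, 0, 0, 0, -0.036, -0.0355, 0, -1, 0, 0, 0, -0.036, -0.0355, 0, -1, 0, 0, 0, -0.036, -0.0355, 0, -1, 0, 0, 0, -0.036, -0.0355, 0, -1, 0, 0, 0, -0.036, -0.0355, 0, -1],
)

```text
clock: 1.65
eef_pos: [441.3, 147.4, 341.3]
tool_rot: [3.141, 0.0, 2.781]
force: [0.2, 0.5, -0.8]
width: 85.3
gripper_force: 0.0
```

```bash
cat > snap.py <<'E'
from h import *
import sys,pickle
s=ctrl.read_state();c=cal("wrist");i=ctrl.get_image("wrist")
cv2.imwrite(f"pics/{sys.argv[1]}.png",i[:,:,::-1]);pickle.dump((c,s),open(f"{sys.argv[1]}.pkl","wb"));print(s["clock"],s["eef_pos"],s["tool_rot"])
E
python3 snap.py w1
```

```text
1.65 [441.30891733 147.39327004 341.31736874] [3.14137937e+00 1.75229204e-05 2.78093530e+00]
```

Emit:
carry_out(
  deltas=[0, 0, 4, 0, 0, 0.03, -1, 0, 0, 4, 0, -0.035, 0.03, -1, 0, 0, 0, 0, -0.035, 0.03, -1, 0, 0, 0, 0, -0.035, 0.03, -1, 0, 0, 0, 0, 0, 0, -1, 0, 0, 0, 0, 0, 0, -1],
)

```text
clock: 2.45
eef_pos: [393.6, 56.4, 221.7]
tool_rot: [3.14, 0.001, 2.641]
force: [0.2, 0.5, 0.5]
width: 85.4
gripper_force: 0.0
```

```bash
python3 snap.py w2; python3 -c "
import cv2;import numpy as np
a=np.hstack([cv2.imread('pics/w1.png'),cv2.imread('pics/w2.png')]);cv2.imwrite('pics/w12.png',cv2.resize(a,(800,300),interpolation=cv2.INTER_AREA))"
```

```text
2.45 [393.61372915  56.35541052 221.69628126] [3.14049903e+00 8.32165571e-04 2.64130484e+00]
```

View pics/w12.png

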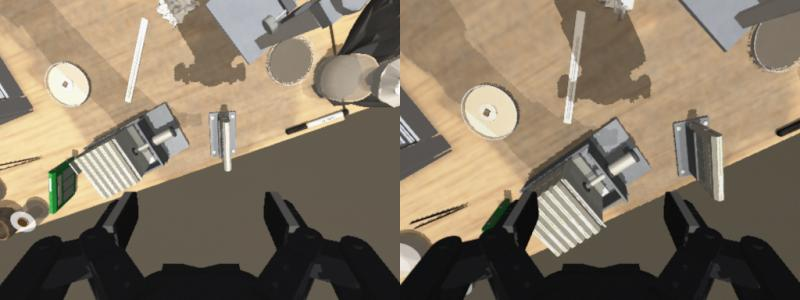

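w1/w2 (halves of 400x300): case in its rest at (225,140) / (710,160), row at (110,175) / (567,210), green look-alike beside the row at (62,185) / (497,215). I move to view the case with the image upright, then the tray.

Emit:
carry_out(
  deltas=[0, 0, -6.85, 0, 0, 0, -1, 0, 0, -6.85, 0, 0, 0, -1, 0, 0, 0, -0.025, 0.037, 0, -1, 0, 0, 0, -0.025, 0.037, 0, -1, 0, 0, 0, -0.025, 0.037, 0, -1, 0, 0, 0, -0.025, 0.037, 0, -1, 0, 0, 0, 0, 0, 0, -1, 0, 0, 0, 0, 0, 0, -1],
)

```text
clock: 3.5
eef_pos: [527.2, 173.2, 221.4]
tool_rot: [-3.141, -0.0, 2.881]
force: [0.2, -0.2, 0.2]
width: 85.3
gripper_force: 0.0
```

```bash
python3 snap.py w3
```

```text
3.5 [527.23961691 173.19357142 221.40781464] [-3.14124004e+00 -2.32574515e-04  2.88125537e+00]
```

Emit:
carry_out(
  deltas=[0, 0, 0, 0.005, -0.055, 0, -1, 0, 0, 0, 0.005, -0.055, 0, -1, 0, 0, 0, 0.005, -0.055, 0, -1, 0, 0, 0, 0.005, -0.045, 0, -1, 0, 0, 0, 0, 0, 0, -1, 0, 0, 0, 0, 0, 0, -1],
)

```text
clock: 4.3
eef_pos: [454.0, -24.5, 221.8]
tool_rot: [3.141, 0.001, 2.88]
force: [0.6, -0.2, 0.3]
width: 85.2
gripper_force: 0.0
```

```bash
python3 snap.py w4; python3 -c "
import cv2;import numpy as np
a=np.vstack([cv2.imread('pics/w3.png')[:300],cv2.imread('pics/w4.png')[:300]]);cv2.imwrite('pics/w34.png',a)"
```

```text
4.3 [453.98631157 -24.53472521 221.77562122] [3.14067502e+00 7.66571242e-04 2.87974324e+00]
```

View pics/w34.png

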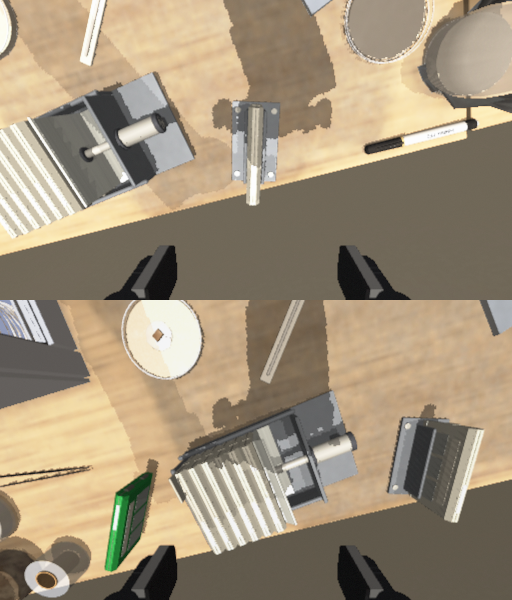

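w3 (top half): loose case seen from above at (255,155), rest plate corners (237,105)-(277,180). w4 (bottom half): row around (235,500), green one at (127,520). Close crop next to find the tab and edges.

```bash
python3 -c "
import cv2;import numpy as np
r=lambda a,f:cv2.resize(a,None,fx=f,fy=f,interpolation=cv2.INTER_CUBIC)
a=cv2.imread('pics/w3.png')[90:220,215:295];b=cv2.imread('pics/w4.png')[115:265,165:305]
A=r(a,4);B=r(b,3.46666);A=cv2.copyMakeBorder(A,0,max(0,B.shape[0]-A.shape[0]),0,0,0);B=cv2.copyMakeBorder(B,0,max(0,A.shape[0]-B.shape[0]),0,0,0)
print(A.shape,B.shape);cv2.imwrite('pics/cr.png',np.hstack([A,B])[:600,:800])"
```

```text
(520, 320, 3) (520, 485, 3)
```

View pics/cr.png

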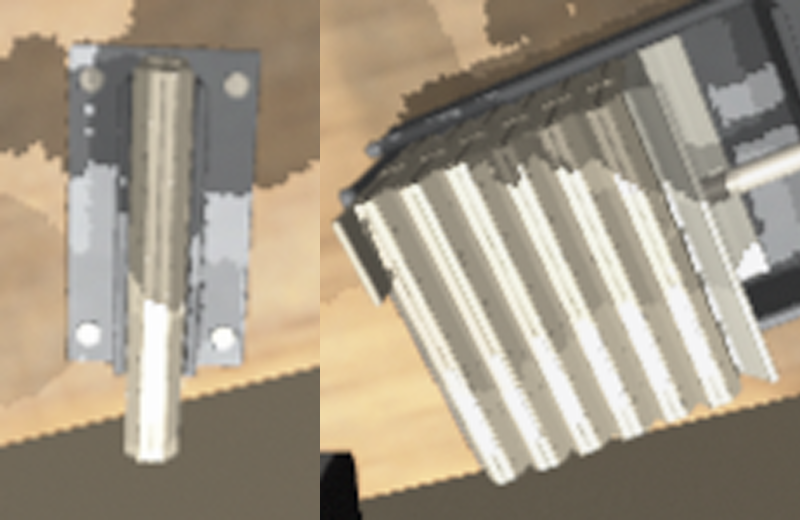

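The crop shows the loose case in the rest (ridge (163,60)-(152,460) of the crop) and six ridges in the row. The tab strip at (340,222)-(385,300) sits on the leftmost ridge, so the index case stands at the end wall and the groove I want is between ridges 1 and 2.

```bash
python3 - <<'E'
from h import *
import pickle
c3,_=pickle.load(open('w3.pkl','rb'));c4,_=pickle.load(open('w4.pkl','rb'))
for n,a,b in [("far",(253,205),(455,221)),("near",(255.75,105),(474,131))]:
    X,r=tri([(c3,a),(c4,b)]);print(n,X.round(1),np.round(r,1),"z97:",plane(c3,a,97).round(1))
P,Q=plane(c3,(255.75,105),97),plane(c3,(253,205),97);d=Q-P;print("yaw",np.degrees(np.arctan2(d[1],d[0])),"len",np.linalg.norm(d),"mid",(P+Q)/2)
for n,a,b in [("r1",(176.5,174.1),(216.9,252)),("r2",(192.4,169.8),(229.9,249.1)),("r6",(250.1,165.5),(280.4,230.4))]:
    p,q=plane(c4,a,100),plane(c4,b,100);print(n,p.round(1),q.round(1),"yaw",np.degrees(np.arctan2((q-p)[1],(q-p)[0])).round(2))
E
```

```text
far [548.6 163.3  97.1] [0.7 0.7] z97: [549.3 163.   97. ]
near [458.2 189.9  89.5] [2.2 2.2] z97: [455.9 190.8  97. ]
yaw -16.564548826718497 len 97.48863095420002 mid [502.58229751 176.92715992  97.        ]
r1 [424.9 -97.4 100. ] [517.4 -85.7 100. ] yaw 7.17
r2 [424.8 -81.1 100. ] [517.6 -71.3 100. ] yaw 6.02
r6 [435.  -26.3 100. ] [510.  -14.3 100. ] yaw 9.1
```

Emit:
carry_out(
  deltas=[0, 0, 1.6, 0, 0, 0, -1, 0, 0, 0, 0.0027, 0.0517, 0, -1, 0, 0, 0, 0.0027, 0.0517, 0, -1, 0, 0, 0, 0.0027, 0.0517, 0, -1, 0, 0, 0, 0.0027, 0.0517, 0, -1, 0, 0, 0, 0, 0, 0, -1, 0, 0, 0, 0, 0, 0.05, -1, 0, 0, 0, 0, 0, 0.05, -0.3, 0, 0, 0, 0, 0, 0.03, -0.3, 0, 0, 0, 0, 0, 0, -0.3, 0, 0, 0, 0, 0, 0, -0.3],
)

```text
clock: 5.72
eef_pos: [503.3, 176.6, 92.3]
tool_rot: [3.141, 0.001, 2.852]
force: [0.1, 0.2, 0.7]
width: 55.4
gripper_force: 0.0
```

```bash
python3 snap.py w5
```

```text
5.725 [503.34897097 176.55506969  92.25805242] [3.14091272e+00 1.23686878e-03 2.85211734e+00]
```

View pics/w5.png

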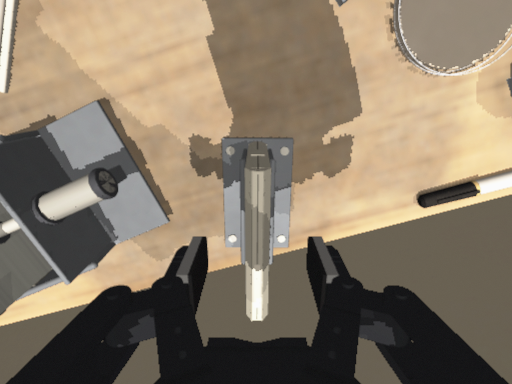

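w5: the case at u≈257 lies centred between the fingertips (u≈206 and 310) and parallel to the view axis. Descend and close.

Emit:
carry_out(
  deltas=[0, 0, 0, 0, 0, 0.013, -0.3, 0, 0, 0, 0, 0, 0.0125, -0.3, 0, 0, 0, 0, 0, 0, 0.3, 0, 0, 0, 0, 0, 0, 0.5, 0, 0, 0, 0, 0, 0, 0.6, 0, 0, 0, 0, 0, 0, 0.7, 0, 0, 0, 0, 0, 0, 1, 0, 0, 0, 0, 0, 0, 1, 0, 0, 0, 0, 0, 0, 1],
)

```text
clock: 6.9
eef_pos: [503.0, 176.6, 66.2]
tool_rot: [3.141, 0.001, 2.852]
force: [0.5, -0.4, 5.6]
width: 12.8
gripper_force: 59.1
```

Emit:
carry_out(
  deltas=[0, 0, 0, 0, 0, -0.01, 1, 0, 0, 0, 0, 0, -0.02, 1, 0, 0, 0, 0, 0, -0.03, 1, 0, 0, 0, 0, 0, -0.03, 1, 0, 0, 0, 0, 0, -0.04, 1, 0, 0, 0, 0, 0, 0, 1, 0, 0, 0, 0, 0, 0, 1],
)

```text
clock: 7.78
eef_pos: [501.9, 176.3, 195.5]
tool_rot: [-3.141, -0.001, 2.852]
force: [0.0, -0.1, -2.3]
width: 13.0
gripper_force: 58.7
```

```bash
python3 snap.py w6; python3 - <<'E'
from h import *
import pickle
c,s=pickle.load(open('w6.pkl','rb'));T=Ro.from_euler('xyz',s["tool_rot"]).as_matrix();e=s["eef_pos"]
# expected pixel of held-case points, tool frame; top at TCP -31 (97-66)
for n,p in [("topnear",(48,0,-31)),("topfar",(-48,0,-31)),("footnear",(48,0,59)),("footfar",(-48,0,59)),("sideL",(48,-7,-20)),("sideR",(48,7,-20))]:
    print(n,proj(c,e+T@np.array(p)).round(1))
E
```

```text
7.775 [501.93513525 176.29295466 195.48151708] [-3.14107544e+00 -9.23422745e-04  2.85241836e+00]
topnear [258.1 186.2]
topfar [257.6 360. ]
footnear [257.4 146.3]
footfar [257.2 262.1]
sideL [242.4 178.4]
sideR [273.5 178.5]
```

View pics/w6.png

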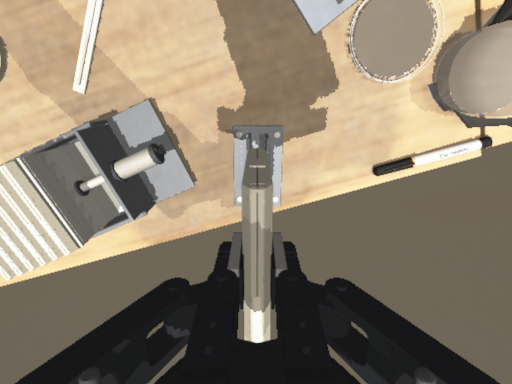

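w6: the case hangs straight in the gripper (near top edge at (257,185), as predicted). Now turn to the tray's yaw and hover 35 mm beside the groove to measure it.

Emit:
carry_out(
  deltas=[0, 0, -7.9, 0, 0, 0, 1, 0, 0, -7.9, 0, 0, 0, 1, 0, 0, -7.9, 0, 0, 0, 1, 0, 0, 0, 0.0126, -0.0438, 0, 1, 0, 0, 0, 0.0126, -0.0438, 0, 1, 0, 0, 0, 0.0126, -0.0438, 0, 1, 0, 0, 0, 0.0126, -0.0438, 0, 1, 0, 0, 0, 0.0126, -0.0438, 0, 1, 0, 0, 0, 0, 0, 0, 1, 0, 0, 0, 0, 0, 0, 1, 0, 0, 0, 0, 0, 0, 1],
)

```text
clock: 9.2
eef_pos: [467.2, -47.2, 195.3]
tool_rot: [3.141, -0.001, -3.015]
force: [0.1, -0.6, -0.8]
width: 13.1
gripper_force: 58.7
```

```bash
python3 snap.py w7; python3 - <<'E'
from h import *
import pickle
print(ctrl.read_state()["qpos"].round(2))
c,s=pickle.load(open('w7.pkl','rb'))
g=cv2.cvtColor(cv2.imread('pics/w7.png'),cv2.COLOR_BGR2GRAY)
# rectify onto plane z=102 in tool x,y: 0.25 mm/px
T=Ro.from_euler('xyz',s["tool_rot"]).as_matrix();e=s["eef_pos"]
def rect(z,xs,ys):
    m=np.array([[proj(c,[*(e+T@np.array([x,y,0]))[:2],z]) for y in ys] for x in xs],np.float32)
    return cv2.remap(g,m[...,0],m[...,1],cv2.INTER_CUBIC)
r=rect(102,np.arange(70,-70,-.5),np.arange(-80,60,.5));cv2.imwrite('pics/rect7.png',r)
for x in (50,40,30,20,0,-20):
    row=rect(102,np.arange(x-2,x+2,.5),np.arange(-72,0,1)).mean(0);print(x,row.astype(int).tolist())
# gradient orientation for the tray yaw, on row area
a=cv2.GaussianBlur(r,(0,0),2).astype(float)
for deg in np.arange(-4,4.1,.5):
    M=cv2.getRotationMatrix2D((80,140),deg,1);q=cv2.warpAffine(r,M,r.shape[::-1]);p=q[60:230,30:135].astype(float).mean(0);print(deg,np.round(np.diff(p).var(),1),end=' | ')
E
```

```text
9.2 [467.24187515 -47.23553434 195.32499899] [ 3.14075046e+00 -8.53530014e-04 -3.01488044e+00]
[ 0.01  0.43  0.04  2.05 -0.03  0.67  1.77]
50 [191, 191, 192, 192, 192, 191, 191, 191, 191, 191, 191, 191, 192, 192, 193, 192, 192, 192, 191, 193, 173, 140, 140, 146, 119, 91, 99, 149, 154, 156, 146, 143, 143, 122, 124, 126, 129, 130, 131, 125, 123, 143, 150, 145, 140, 142, 140, 119, 115, 121, 122, 136, 141, 137, 136, 149, 151, 149, 141, 148, 145, 126, 125, 130, 131, 136, 142, 125, 105, 109, 110, 111]
40 [193, 192, 192, 192, 192, 191, 191, 192, 193, 192, 192, 191, 191, 190, 190, 190, 190, 190, 188, 189, 166, 198, 235, 172, 87, 81, 112, 131, 242, 236, 244, 247, 185, 108, 111, 106, 105, 105, 108, 109, 124, 136, 186, 182, 198, 208, 193, 147, 125, 120, 113, 119, 140, 148, 178, 251, 254, 218, 170, 179, 143, 109, 106, 106, 106, 105, 103, 101, 99, 103, 105, 97]
30 [192, 192, 192, 191, 192, 192, 193, 194, 195, 195, 195, 195, 195, 196, 196, 197, 198, 199, 200, 202, 191, 203, 238, 176, 83, 78, 138, 209, 243, 229, 243, 252, 216, 122, 105, 106, 105, 107, 108, 108, 112, 133, 134, 115, 125, 139, 122, 10
[... 689 characters left out ...]
 240, 248, 222, 164, 150, 151, 153, 170, 180, 180, 190, 248, 247, 239, 198, 131, 109, 108, 108, 108, 112, 129, 145, 167, 174, 173, 173, 167]
-20 [218, 218, 218, 218, 219, 219, 219, 218, 217, 216, 216, 216, 217, 218, 219, 220, 221, 221, 221, 220, 211, 160, 146, 165, 176, 177, 207, 242, 249, 250, 250, 242, 203, 159, 150, 152, 152, 162, 177, 180, 199, 247, 250, 250, 251, 242, 201, 160, 151, 152, 155, 168, 179, 176, 207, 241, 249, 250, 232, 148, 102, 109, 109, 109, 108, 112, 119, 132, 135, 134, 135, 127]
-4.0 26.8 | -3.5 32.0 | -3.0 38.1 | -2.5 45.4 | -2.0 54.5 | -1.5 64.9 | -1.0 75.1 | -0.5 81.2 | 0.0 87.7 | 0.5 76.3 | 1.0 67.3 | 1.5 58.0 | 2.0 51.1 | 2.5 46.3 | 3.0 42.6 | 3.5 38.7 | 4.0 34.5 |
```

Emit:
carry_out(
  deltas=[0, 0, 0, 0, -0.035, 0, 1, 0, 0, 0, 0, -0.035, 0, 1, 0, 0, 0, 0, 0, 0, 1, 0, 0, 0, 0, 0, 0, 1, 0, 0, 0, 0, 0, 0, 1],
)

```text
clock: 9.88
eef_pos: [476.0, -116.6, 195.7]
tool_rot: [3.141, -0.0, -3.015]
force: [-0.9, -0.6, -1.1]
width: 12.5
gripper_force: 58.8
```

```bash
python3 snap.py w8; cat > rc.py <<'E'
from h import *
import pickle
def load(n):
    c,s=pickle.load(open(n+'.pkl','rb'));g=cv2.cvtColor(cv2.imread(f'pics/{n}.png'),cv2.COLOR_BGR2GRAY)
    T=Ro.from_euler('xyz',s["tool_rot"]).as_matrix();e=s["eef_pos"]
    def rect(z,xs,ys):
        m=np.array([[proj(c,[*(e+T@np.array([x,y,0]))[:2],z]) for y in ys] for x in xs],np.float32)
        return cv2.remap(g,m[...,0],m[...,1],cv2.INTER_CUBIC)
    return c,s,g,T,e,rect
E
python3 - <<'E'
from rc import *
c,s,g,T,e,rect=load('w8')
for x in (30,20,10,0,-10,-20):
    print(x,rect(102,np.arange(x-2,x+2,.5),np.arange(8,62,1)).mean(0).astype(int).tolist())
for n,ys in (('w7',(-43,-29)),('w8',(27,41))):
    c,s,g,T,e,rect=load(n)
    for y in ys:
        print(n,y,'near 60..30',rect(102,np.arange(60,30,-1),np.arange(y-1,y+1,.5)).mean(1).astype(int).tolist(),'far -35..-65',rect(102,np.arange(-35,-65,-1),np.arange(y-1,y+1,.5)).mean(1).astype(int).tolist())
    # held case: rows at the near-top edge
    print([ (v,g[v,238:278].tolist()) for v in (165,175)])
E
```

```text
9.875 [ 475.9651809  -116.58841913  195.70029117] [ 3.14081108e+00 -2.75489765e-04 -3.01477137e+00]
30 [89, 89, 82, 77, 61, 74, 79, 86, 89, 82, 72, 93, 107, 104, 79, 106, 155, 160, 168, 152, 154, 175, 158, 132, 128, 127, 121, 120, 120, 120, 134, 170, 178, 145, 153, 174, 166, 138, 128, 125, 121, 120, 120, 119, 124, 158, 173, 153, 147, 170, 162, 135, 128, 123]
20 [90, 90, 91, 88, 71, 73, 76, 71, 77, 77, 78, 91, 102, 106, 106, 109, 126, 137, 135, 110, 121, 134, 129, 123, 127, 127, 122, 120, 120, 118, 127, 159, 174, 147, 151, 172, 164, 135, 128, 126, 121, 120, 120, 119, 121, 161, 174, 153, 145, 169, 160, 135, 127, 124]
10 [95, 92, 92, 93, 94, 95, 85, 74, 77, 77, 76, 94, 99, 105, 106, 106, 109, 130, 132, 114, 115, 131, 121, 110, 123, 128, 122, 120, 120, 120, 124, 166, 174, 151, 147, 170, 158, 133, 127, 126, 121, 120, 119, 119, 124, 164, 173, 157, 165, 180, 200, 178, 166, 181]
0 [129, 127, 128, 128, 128, 129, 119, 92, 95, 102, 82, 92, 107, 107, 112, 126, 121, 127, 133, 108, 119, 133, 128, 118, 133, 148, 149, 138, 125, 140, 149, 176, 189, 152, 153, 198, 200, 188, 174, 178, 188, 190, 190, 19
[... 1872 characters left out ...]
, 38, 41, 44, 47, 54, 61]
w8 41 near 60..30 [86, 74, 84, 90, 88, 87, 90, 90, 90, 83, 78, 125, 175, 166, 158, 161, 160, 160, 162, 162, 154, 159, 161, 163, 158, 157, 158, 153, 156, 157] far -35..-65 [248, 246, 241, 237, 237, 239, 241, 238, 237, 239, 244, 238, 177, 87, 93, 94, 94, 95, 94, 94, 94, 94, 94, 93, 93, 95, 94, 94, 95, 95]
[(165, [186, 186, 186, 186, 203, 210, 192, 129, 90, 90, 88, 103, 113, 113, 113, 113, 112, 112, 111, 122, 126, 126, 126, 126, 125, 126, 125, 102, 90, 91, 89, 84, 75, 59, 77, 73, 70, 76, 80, 77]), (175, [188, 188, 199, 210, 213, 149, 89, 90, 91, 90, 90, 91, 91, 91, 91, 91, 90, 91, 72, 55, 81, 91, 91, 90, 91, 92, 90, 91, 91, 91, 91, 91, 90, 80, 75, 71, 72, 77, 79, 75])]
```

Emit:
carry_out(
  deltas=[0, 0, 0, 0.0006, 0.0173, 0, 1, 0, 0, 0, 0.0006, 0.0173, 0, 1, 0, 0, 0, 0, 0, 0, 1, 0, 0, 0, 0, 0, 0.015, 1, 0, 0, 0, 0, 0, 0.012, 1, 0, 0, 0, 0, 0, 0, 1, 0, 0, 0, 0, 0, 0, 1, 0, 0, 0, 0, 0, 0, 1],
)

```text
clock: 10.92
eef_pos: [470.8, -84.1, 169.2]
tool_rot: [-3.141, 0.001, -3.017]
force: [-0.3, 0.2, 0.1]
width: 13.1
gripper_force: 58.8
```

```bash
python3 snap.py w9; python3 - <<'E'
from rc import *
c,s,g,T,e,rect=load('w9')
i=cv2.imread('pics/w9.png')[95:215,197:317];cv2.imwrite('pics/c9.png',cv2.resize(i,(600,600),interpolation=cv2.INTER_CUBIC))
print([proj(c,e+T@np.array(p)).round(1) for p in [(48,0,-31),(48,0,59.2)]])
for x in (47,45,43):
    print(x,rect(103.3,np.arange(x-.5,x+.6,.5),np.arange(-24,24,1)).mean(0).astype(int).tolist())
E
```

```text
10.925 [470.82211796 -84.13025333 169.16009976] [-3.14137806e+00  8.07435749e-04 -3.01748699e+00]
[array([256.9, 186.4]), array([256.7, 146.4])]
47 [183, 184, 184, 184, 186, 164, 150, 136, 126, 152, 158, 130, 143, 113, 95, 102, 131, 135, 123, 129, 138, 119, 98, 103, 101, 103, 108, 117, 121, 137, 168, 178, 174, 176, 178, 163, 131, 128, 129, 122, 120, 120, 120, 145, 178, 174, 165, 169]
45 [181, 182, 183, 183, 183, 185, 188, 163, 129, 151, 157, 129, 171, 227, 180, 112, 130, 135, 116, 117, 110, 95, 91, 88, 68, 86, 94, 94, 98, 120, 161, 174, 151, 161, 177, 163, 133, 128, 129, 123, 120, 121, 120, 138, 170, 172, 140, 157]
43 [180, 181, 182, 185, 185, 186, 190, 160, 127, 155, 135, 93, 169, 230, 146, 99, 130, 116, 95, 90, 90, 90, 90, 87, 65, 82, 91, 90, 91, 89, 93, 114, 133, 159, 177, 164, 134, 128, 128, 124, 120, 120, 120, 141, 172, 174, 148, 163]
```

View pics/c9.png

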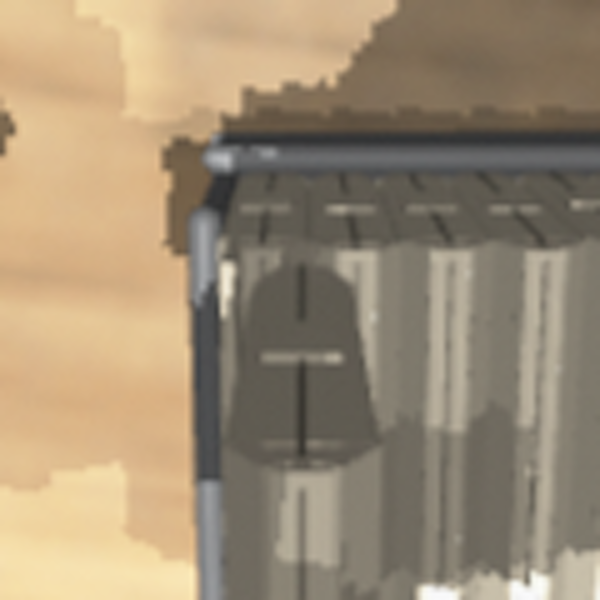

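c9: the held case's centre line is at crop x≈302 and the groove between the index case (267) and ridge 2 (359) at ≈313. The groove therefore lies about 1.6 mm further +y, which matches the shift the last move fell short by.

Emit:
carry_out(
  deltas=[0, 0, 0, 0, 0.0017, 0, 1, 0, 0, 0, 0, 0, 0, 1, 0, 0, 0, 0, 0, 0.003, 1, 0, 0, 0, 0, 0, 0, 1],
)

```text
clock: 11.48
eef_pos: [470.1, -82.3, 165.5]
tool_rot: [3.141, -0.001, -3.017]
force: [-0.7, -0.2, -0.3]
width: 13.0
gripper_force: 58.8
```

```bash
cat > st.py <<'E'
from rc import *
# offsets of the arm from the reference pose w8, in tool axes
c,s8=pickle.load(open('w8.pkl','rb'));s=ctrl.read_state()
T=Ro.from_euler('xyz',s8["tool_rot"]).as_matrix();d=T.T@(s["eef_pos"]-s8["eef_pos"])
f=T.T@s["force"]
print("tool-x %.2f tool-y %.2f  z %.2f foot %.2f"%(d[0],d[1],s["eef_pos"][2],s["eef_pos"][2]-59.2),"rot err deg",np.degrees(Ro.from_matrix(T.T@Ro.from_euler('xyz',s["tool_rot"]).as_matrix()).as_rotvec()).round(2),"F tool",f.round(1),"w",round(s["width"],1))
E
python3 st.py; python3 snap.py w10; python3 - <<'E'
from rc import *
c,s,g,T,e,rect=load('w10')
for x in (47,46,45):
    print(x,rect(103.3,np.arange(x-.5,x+.6,.5),np.arange(-20,30,1)).mean(0).astype(int).tolist())
print(g[160,240:280].tolist());print(g[175,240:280].tolist())
E
```

```text
tool-x 1.51 tool-y 34.77  z 165.54 foot 106.34 rot err deg [0.04 0.02 0.14] F tool [ 0.7 -0.2  0.3] w 13.0
11.475 [470.05762187 -82.26723442 165.53979708] [ 3.14144759e+00 -5.87085955e-04 -3.01726040e+00]
47 [161, 137, 122, 145, 160, 135, 147, 109, 84, 91, 221, 251, 216, 131, 139, 122, 101, 102, 100, 99, 92, 99, 102, 100, 140, 151, 148, 149, 154, 139, 124, 127, 127, 125, 120, 120, 119, 124, 166, 167, 165, 166, 167, 152, 131, 128, 127, 122, 121, 120]
46 [185, 166, 126, 144, 159, 134, 141, 132, 104, 86, 229, 251, 194, 124, 138, 118, 97, 93, 93, 89, 70, 87, 95, 93, 122, 153, 157, 171, 178, 159, 130, 128, 128, 124, 120, 121, 120, 126, 174, 177, 162, 166, 175, 159, 133, 128, 127, 122, 121, 120]
45 [186, 171, 130, 142, 155, 134, 164, 210, 154, 90, 227, 239, 141, 123, 123, 102, 91, 89, 90, 87, 65, 83, 92, 91, 92, 108, 115, 159, 176, 157, 130, 127, 128, 123, 120, 120, 119, 131, 173, 178, 144, 159, 175, 159, 134, 128, 127, 122, 120, 120]
[120, 89, 95, 129, 136, 121, 98, 89, 90, 89, 90, 89, 89, 90, 90, 90, 90, 91, 89, 90, 89, 90, 91, 90, 89, 89, 90, 89, 110, 136, 125, 125, 128, 129, 126, 122, 120, 120, 111, 116]
[128, 98, 87, 89, 89, 90, 91, 92, 91, 91, 91, 91, 91, 92, 91, 92, 73, 55, 80, 91, 91, 91, 91, 91, 92, 90, 91, 91, 90, 90, 90, 104, 123, 128, 125, 121, 121, 121, 121, 126]
```

Emit:
carry_out(
  deltas=[0, 0, 0, 0, -0.0003, 0.001, 1, 0, 0, 0, 0, 0, 0.001, 1, 0, 0, 0, 0, 0, 0.001, 1, 0, 0, 0, 0, 0, 0.001, 1, 0, 0, 0, 0, 0, 0, 1],
)

```text
clock: 12.15
eef_pos: [470.4, -82.7, 161.8]
tool_rot: [-3.141, 0.0, -3.017]
force: [-0.5, -0.9, -0.1]
width: 13.1
gripper_force: 58.9
```

```bash
python3 st.py
```

```text
tool-x 1.24 tool-y 34.25  z 161.76 foot 102.56 rot err deg [ 0.06 -0.02  0.14] F tool [ 0.6 -0.8  0.1] w 13.1
```

Emit:
carry_out(
  deltas=[0, 0, 0, 0, 0.0002, 0.001, 1, 0, 0, 0, 0, 0, 0.0005, 1, 0, 0, 0, 0, 0, 0, 1],
)

```text
clock: 12.52
eef_pos: [470.7, -82.6, 160.9]
tool_rot: [-3.141, 0.001, -3.017]
force: [-1.3, -0.4, 5.8]
width: 12.5
gripper_force: 59.8
```

```bash
python3 st.py
```

```text
tool-x 0.92 tool-y 34.40  z 160.89 foot 101.69 rot err deg [ 0.07 -0.07  0.14] F tool [ 1.3 -0.2 -5.8] w 12.5
```

Emit:
carry_out(
  deltas=[0, 0, 0, 0, 0.0004, 0.0005, 1, 0, 0, 0, 0, 0.0004, 0.0005, 1, 0, 0, 0, 0, 0, 0, 1],
)

```text
clock: 12.9
eef_pos: [470.9, -81.9, 160.0]
tool_rot: [-3.141, 0.002, -3.017]
force: [-1.3, -1.3, 6.2]
width: 13.1
gripper_force: 59.8
```

```bash
python3 st.py
```

```text
tool-x 0.65 tool-y 35.01  z 160.03 foot 100.83 rot err deg [ 0.09 -0.11  0.14] F tool [ 1.4 -1.1 -6.2] w 13.1
```

Emit:
carry_out(
  deltas=[0, 0, 0, 0, 0.0006, 0.0008, 1, 0, 0, 0, 0, 0.0006, 0.0008, 1, 0, 0, 0, 0, 0, 0, 1],
)

```text
clock: 13.28
eef_pos: [471.1, -80.9, 158.6]
tool_rot: [-3.14, 0.002, -3.017]
force: [-0.7, -2.1, 5.8]
width: 13.0
gripper_force: 59.9
```

```bash
python3 st.py
```

```text
tool-x 0.29 tool-y 35.97  z 158.55 foot 99.35 rot err deg [ 0.11 -0.15  0.14] F tool [ 0.9 -2.  -5.8] w 13.0
```

Emit:
carry_out(
  deltas=[0, 0, 0, 0.0003, 0.0007, 0.001, 1, 0, 0, 0, 0.0002, 0.0007, 0.001, 1, 0, 0, 0, 0.0002, 0.0006, 0.001, 1, 0, 0, 0, 0.0002, 0.0003, 0.001, 1, 0, 0, 0, 0, 0, 0, 1],
)

```text
clock: 13.9
eef_pos: [469.4, -78.9, 153.7]
tool_rot: [-3.141, 0.001, -3.018]
force: [1.6, -3.5, 0.7]
width: 12.7
gripper_force: 59.1
```

```bash
python3 st.py
```

```text
tool-x 1.76 tool-y 38.22  z 153.74 foot 94.54 rot err deg [ 0.1  -0.07  0.17] F tool [-1.1 -3.7 -0.7] w 12.7
```

Emit:
carry_out(
  deltas=[0, 0, 0, 0, 0.0005, 0.0015, 1, 0, 0, 0, 0, 0.0005, 0.0015, 1, 0, 0, 0, 0, 0.0004, 0.0015, 1, 0, 0, 0, 0, 0.0004, 0.0015, 1, 0, 0, 0, 0, 0, 0, 1],
)

```text
clock: 14.52
eef_pos: [468.3, -76.5, 147.4]
tool_rot: [3.142, -0.001, -3.017]
force: [0.3, -4.0, 0.6]
width: 13.2
gripper_force: 59.0
```

```bash
python3 st.py
```

```text
tool-x 2.50 tool-y 40.72  z 147.41 foot 88.21 rot err deg [0.04 0.03 0.15] F tool [ 0.2 -4.  -0.6] w 13.2
```

Emit:
carry_out(
  deltas=[0, 0, 0, -0.0005, 0.0004, 0.0015, 1, 0, 0, 0, -0.0005, 0.0004, 0.0015, 1, 0, 0, 0, 0, 0.0003, 0.0015, 1, 0, 0, 0, 0, 0, 0.0015, 1, 0, 0, 0, 0, 0, 0, 1],
)

```text
clock: 15.15
eef_pos: [469.3, -75.4, 141.5]
tool_rot: [-3.142, -0.0, -3.017]
force: [1.2, -5.1, 0.4]
width: 13.1
gripper_force: 59.1
```

```bash
python3 st.py
```

```text
tool-x 1.36 tool-y 41.70  z 141.48 foot 82.28 rot err deg [0.05 0.01 0.15] F tool [-0.6 -5.2 -0.4] w 13.1
```

Emit:
carry_out(
  deltas=[0, 0, 0, 0, 0, 0.003, 1, 0, 0, 0, 0, 0, 0.003, 1, 0, 0, 0, 0, 0, 0.003, 1, 0, 0, 0, 0, 0, 0.003, 1, 0, 0, 0, 0, 0, 0.003, 1, 0, 0, 0, 0, 0, 0.003, 1, 0, 0, 0, 0, 0, 0, 1],
)

```text
clock: 16.02
eef_pos: [469.3, -75.4, 123.4]
tool_rot: [3.142, -0.001, -3.018]
force: [1.8, -4.9, -1.1]
width: 13.0
gripper_force: 58.8
```

```bash
python3 st.py
```

```text
tool-x 1.39 tool-y 41.69  z 123.35 foot 64.15 rot err deg [0.04 0.02 0.16] F tool [-1.2 -5.1  1.1] w 13.0
```

Emit:
carry_out(
  deltas=[0, 0, 0, 0, 0, 0.003, 1, 0, 0, 0, 0, 0, 0.003, 1, 0, 0, 0, 0, 0, 0.003, 1, 0, 0, 0, 0, 0, 0.003, 1, 0, 0, 0, 0, 0, 0.002, 1, 0, 0, 0, 0, 0, 0, 1],
)

```text
clock: 16.77
eef_pos: [469.5, -75.6, 109.4]
tool_rot: [-3.141, -0.0, -3.018]
force: [1.6, -5.9, -0.3]
width: 12.8
gripper_force: 58.9
```

```bash
python3 st.py
```

```text
tool-x 1.24 tool-y 41.45  z 109.44 foot 50.24 rot err deg [ 0.06 -0.    0.17] F tool [-0.8 -6.1  0.3] w 12.8
```

Emit:
carry_out(
  deltas=[0, 0, 0, 0, 0, 0, 0.6, 0, 0, 0, 0, 0, 0, 0.5, 0, 0, 0, 0, 0, 0, 0.4, 0, 0, 0, 0, 0, 0, 0.3, 0, 0, 0, 0, 0, 0, 0.3, 0, 0, 0, 0, 0, 0, 0.3],
)

```text
clock: 17.52
eef_pos: [469.5, -75.2, 109.7]
tool_rot: [3.142, -0.0, -3.017]
force: [0.5, 0.3, -0.1]
width: 29.7
gripper_force: 0.0
```

```bash
python3 st.py
```

```text
tool-x 1.16 tool-y 41.85  z 109.70 foot 50.50 rot err deg [ 0.04 -0.01  0.14] F tool [-0.5  0.3  0.1] w 29.7
```

Emit:
carry_out(
  deltas=[0, 0, 0, 0, 0, -0.01, 0.3, 0, 0, 0, 0, 0, -0.012, 0.3, 0, 0, 0, 0, 0, -0.012, 0.3, 0, 0, 0, 0, 0, -0.011, 0.3, 0, 0, 0, 0, 0, 0, 0.6, 0, 0, 0, 0, 0, 0, 1, 0, 0, 0, 0, 0, 0, 1, 0, 0, 0, 0, 0, 0, 1, 0, 0, 0, 0, 0, 0, 1],
)

```text
clock: 18.65
eef_pos: [469.4, -75.2, 154.5]
tool_rot: [3.141, -0.001, -3.017]
force: [-0.0, -0.3, 0.3]
width: 0.2
gripper_force: 0.0
```

```bash
python3 st.py; python3 snap.py w11; python3 - <<'E'
from rc import *
c,s,g,T,e,rect=load('w11')
# near top edge of the filed case: predicted at z 140.6 (world), and ridges at row height
for z,x in ((140.6,47),(140.6,42),(103.3,46)):
    print(z,x,rect(z,np.arange(x-.5,x+.6,.5),np.arange(-24,30,1)).mean(0).astype(int).tolist())
for y in(-2,0,2):print(y,'top edge x 60..35',rect(140.6,np.arange(60,35,-1),np.arange(y-.5,y+.6,.5)).mean(1).astype(int).tolist())
E
```

```text
tool-x 1.29 tool-y 41.85  z 154.47 foot 95.27 rot err deg [0.04 0.01 0.14] F tool [ 0.1 -0.3 -0.3] w 0.2
18.65 [469.3730821  -75.21142428 154.46771908] [ 3.14148407e+00 -5.09739290e-04 -3.01719243e+00]
140.6 47 [198, 198, 199, 203, 130, 72, 63, 222, 187, 75, 126, 232, 234, 250, 187, 106, 101, 104, 119, 119, 115, 124, 137, 139, 131, 137, 140, 132, 118, 123, 125, 108, 113, 128, 128, 128, 132, 169, 135, 143, 164, 134, 118, 103, 129, 128, 127, 128, 163, 153, 130, 166, 147, 117]
140.6 42 [195, 193, 192, 191, 132, 69, 94, 222, 185, 79, 127, 132, 108, 129, 130, 105, 101, 104, 117, 120, 119, 132, 166, 169, 132, 164, 170, 150, 125, 124, 125, 115, 112, 128, 128, 128, 138, 166, 153, 148, 170, 129, 115, 111, 127, 128, 128, 130, 158, 170, 132, 165, 153, 118]
103.3 46 [129, 153, 150, 132, 121, 85, 98, 240, 250, 232, 245, 247, 229, 161, 147, 128, 97, 85, 89, 90, 93, 93, 93, 86, 68, 90, 91, 93, 92, 88, 88, 85, 85, 83, 109, 127, 128, 127, 128, 137, 168, 164, 143, 162, 170, 145, 118, 111, 124, 128, 128, 128, 128, 139]
-2 top edge x 60..35 [87, 88, 87, 88, 89, 119, 104, 88, 89, 88, 89, 98, 97, 142, 164, 162, 163, 162, 161, 162, 163, 162, 162, 147, 125]
0 top edge x 60..35 [79, 78, 76, 85, 89, 120, 87, 69, 72, 69, 72, 74, 84, 141, 167, 146, 146, 145, 145, 146, 143, 140, 140, 130, 130]
2 top edge x 60..35 [88, 88, 88, 87, 88, 126, 104, 88, 89, 89, 89, 100, 98, 145, 171, 170, 170, 170, 169, 169, 170, 169, 170, 169, 169]
```

Emit:
carry_out(
  deltas=[0, 0, 0, 0, 0, 0.006, 1, 0, 0, 0, 0, 0, 0.005, 1, 0, 0, 0, 0, 0, 0.0015, 1, 0, 0, 0, 0, 0, 0.0015, 1, 0, 0, 0, 0, 0, 0.0015, 1, 0, 0, 0, 0, 0, 0.0015, 1, 0, 0, 0, 0, 0, 0, 1],
)

```text
clock: 19.58
eef_pos: [469.9, -75.2, 137.8]
tool_rot: [-3.141, 0.001, -3.017]
force: [0.8, 1.2, 2.9]
width: 0.2
gripper_force: 1.4
```

```bash
python3 st.py
```

```text
tool-x 0.82 tool-y 41.75  z 137.81 foot 78.61 rot err deg [ 0.05 -0.06  0.14] F tool [-0.9  1.1 -2.9] w 0.2
```

Contact, the case slides at about 3 N. Press on down.

Emit:
carry_out(
  deltas=[0, 0, 0, 0, 0, 0.002, 1, 0, 0, 0, 0, 0, 0.002, 1, 0, 0, 0, 0, 0, 0.002, 1, 0, 0, 0, 0, 0, 0.002, 1, 0, 0, 0, 0, 0, 0.002, 1, 0, 0, 0, 0, 0, 0.002, 1, 0, 0, 0, 0, 0, 0.002, 1, 0, 0, 0, 0, 0, 0.002, 1, 0, 0, 0, 0, 0, 0.002, 1, 0, 0, 0, 0, 0, 0.002, 1, 0, 0, 0, 0, 0, 0, 1],
)

```text
clock: 20.95
eef_pos: [469.1, -75.0, 117.3]
tool_rot: [3.141, -0.001, -3.017]
force: [0.1, -0.2, -0.8]
width: 0.0
gripper_force: 0.0
```

```bash
python3 st.py
```

```text
tool-x 1.57 tool-y 42.09  z 117.33 foot 58.13 rot err deg [0.02 0.04 0.14] F tool [-0.1 -0.2  0.8] w 0.0
```

```bash
python3 snap.py w12; python3 - <<'E'
from rc import *
c,s,g,T,e,rect=load('w12')
for z in (115,103.3):
  for x in (46,42,36):
    print(z,x,rect(z,np.arange(x-.5,x+.6,.5),np.arange(-30,40,1)).mean(0).astype(int).tolist())
for y in (-14,0,2,14):print(y,'x 64..34 @103.3',rect(103.3,np.arange(64,34,-1),np.arange(y-.5,y+.6,.5)).mean(1).astype(int).tolist())
E
```

```text
20.95 [469.05589245 -74.97998289 117.33232559] [ 3.14110369e+00 -1.02353428e-03 -3.01718377e+00]
115 46 [197, 195, 194, 192, 192, 192, 194, 171, 130, 153, 229, 197, 83, 95, 133, 180, 223, 248, 247, 152, 109, 106, 109, 119, 120, 118, 139, 139, 136, 136, 140, 144, 133, 126, 127, 128, 122, 119, 119, 129, 172, 176, 137, 171, 168, 138, 127, 127, 121, 120, 120, 119, 145, 172, 170, 132, 171, 171, 132, 127, 125, 119, 120, 119, 119, 139, 172, 170, 133, 169]
115 42 [198, 199, 198, 199, 200, 200, 200, 173, 130, 174, 233, 197, 76, 97, 124, 249, 226, 146, 133, 114, 102, 102, 104, 112, 120, 118, 148, 173, 168, 123, 170, 174, 144, 128, 127, 128, 122, 120, 115, 131, 172, 176, 133, 173, 170, 137, 128, 127, 122, 120, 120, 111, 138, 172, 172, 129, 169, 168, 138, 127, 124, 119, 120, 120, 114, 143, 170, 166, 128, 170]
115 36 [184, 184, 183, 185, 185, 185, 186, 154, 71, 94, 224, 205, 85, 95, 131, 132, 101, 130, 134, 112, 103, 102, 104, 106, 106, 105, 120, 133, 136, 100, 137, 164, 145, 128, 128, 127, 121, 120, 119, 133, 168, 169, 130, 171, 173, 137, 127, 128, 121, 120, 120, 119, 135, 170, 168, 130, 171, 17
[... 1043 characters left out ...]
 145, 172, 175, 126, 169, 170, 142, 127, 128, 121, 120, 120, 119, 119, 147, 171]
-14 x 64..34 @103.3 [77, 100, 103, 85, 88, 90, 89, 89, 86, 124, 88, 82, 75, 71, 77, 91, 120, 246, 246, 245, 242, 243, 238, 166, 159, 155, 149, 132, 128, 128]
0 x 64..34 @103.3 [77, 99, 103, 83, 78, 81, 82, 84, 86, 87, 90, 93, 135, 90, 86, 86, 87, 86, 86, 103, 102, 131, 172, 166, 166, 165, 164, 164, 165, 164]
2 x 64..34 @103.3 [78, 100, 103, 83, 78, 84, 90, 89, 90, 89, 90, 90, 148, 94, 90, 90, 90, 91, 89, 108, 91, 133, 152, 152, 152, 150, 150, 151, 151, 150]
14 x 64..34 @103.3 [77, 101, 103, 82, 94, 88, 86, 88, 90, 105, 91, 90, 91, 91, 89, 108, 114, 165, 167, 166, 166, 166, 166, 164, 163, 167, 168, 167, 167, 166]
```

The case's top is at about 118 mm, right under the fingertips, and the ridges are evenly spaced. Continue.

Emit:
carry_out(
  deltas=[0, 0, 0, 0, 0, 0.002, 1, 0, 0, 0, 0, 0, 0.002, 1, 0, 0, 0, 0, 0, 0.002, 1, 0, 0, 0, 0, 0, 0.002, 1, 0, 0, 0, 0, 0, 0.001, 1, 0, 0, 0, 0, 0, 0.001, 1, 0, 0, 0, 0, 0, 0, 1],
)

```text
clock: 21.88
eef_pos: [469.5, -75.4, 107.6]
tool_rot: [-3.141, -0.0, -3.017]
force: [0.1, 0.4, 0.8]
width: 0.1
gripper_force: 0.4
```

```bash
python3 st.py
```

```text
tool-x 1.18 tool-y 41.60  z 107.59 foot 48.39 rot err deg [ 0.06 -0.01  0.14] F tool [-0.2  0.4 -0.8] w 0.1
```

Emit:
carry_out(
  deltas=[0, 0, 0, 0, 0, 0.001, 1, 0, 0, 0, 0, 0, 0.001, 1, 0, 0, 0, 0, 0, 0.0005, 1, 0, 0, 0, 0, 0, 0, 1],
)

```text
clock: 22.38
eef_pos: [469.6, -75.4, 105.1]
tool_rot: [-3.141, 0.0, -3.017]
force: [-0.1, 0.1, 1.6]
width: -0.2
gripper_force: 0.7
```

Emit:
carry_out(
  deltas=[0, 0, 0, 0, 0, 0.0005, 1, 0, 0, 0, 0, 0, 0.0005, 1, 0, 0, 0, 0, 0, 0, 1],
)

```text
clock: 22.75
eef_pos: [469.5, -75.4, 104.1]
tool_rot: [-3.141, 0.0, -3.017]
force: [0.1, -0.2, 1.0]
width: -0.3
gripper_force: 0.9
```

Emit:
carry_out(
  deltas=[0, 0, 0, 0, 0, 0.0005, 1, 0, 0, 0, 0, 0, 0.0005, 1, 0, 0, 0, 0, 0, 0, 1],
)

```text
clock: 23.12
eef_pos: [469.6, -75.4, 103.6]
tool_rot: [-3.141, 0.0, -3.017]
force: [-0.8, 0.2, 7.4]
width: -0.1
gripper_force: 3.8
```

Emit:
carry_out(
  deltas=[0, 0, 0, 0, 0, 0.0005, 1, 0, 0, 0, 0, 0, 0, 1],
)

```text
clock: 23.38
eef_pos: [469.6, -75.4, 103.6]
tool_rot: [-3.141, 0.001, -3.017]
force: [-1.9, -0.4, 12.1]
width: -0.3
gripper_force: 6.4
```

It bottoms at 103.6 mm with 12 N. Rise and check.

Emit:
carry_out(
  deltas=[0, 0, 0, 0, 0, -0.004, 1, 0, 0, 0, 0, 0, -0.012, 1, 0, 0, 0, 0, 0, -0.025, 1, 0, 0, 0, 0, 0, -0.03, 1, 0, 0, 0, 0, 0, -0.03, 1, 0, 0, 0, 0, 0, 0, 1, 0, 0, 0, 0, 0, 0, 1],
)

```text
clock: 24.25
eef_pos: [469.0, -75.1, 203.5]
tool_rot: [3.141, -0.001, -3.017]
force: [-0.5, -0.0, 0.4]
width: -0.2
gripper_force: 0.0
```

```bash
python3 snap.py w13; python3 - <<'E'
from rc import *
c,s,g,T,e,rect=load('w13')
for x in (40,0,-30):
    print(x,rect(103.5,np.arange(x-2,x+2.1,.5),np.arange(-34,100,1)).mean(0).astype(int).tolist())
for y in np.arange(-14,85,14):print(y,'near 58..40',rect(103.5,np.arange(58,40,-1),np.arange(y-2.5,y+2.6,.5)).mean(1).astype(int).tolist(),'far -40..-55',rect(103.5,np.arange(-40,-55,-1),np.arange(y-1,y+1.1,.5)).mean(1).astype(int).tolist())
E
```

```text
24.25 [469.00891723 -75.09949764 203.46382836] [ 3.14136422e+00 -6.56009758e-04 -3.01711931e+00]
40 [177, 177, 177, 178, 179, 181, 182, 184, 171, 111, 75, 77, 77, 221, 218, 133, 112, 135, 189, 177, 179, 181, 165, 132, 126, 125, 124, 119, 117, 116, 134, 167, 167, 146, 160, 177, 152, 127, 125, 125, 121, 117, 118, 117, 137, 174, 169, 144, 160, 172, 146, 127, 126, 125, 120, 118, 117, 116, 144, 171, 175, 139, 160, 172, 151, 129, 126, 122, 118, 118, 117, 116, 144, 169, 169, 141, 163, 176, 157, 129, 125, 121, 118, 118, 117, 115, 135, 167, 164, 144, 159, 173, 149, 127, 124, 119, 118, 118, 116, 117, 136, 169, 166, 141, 158, 169, 146, 127, 128, 130, 128, 128, 129, 131, 134, 134, 135, 134, 130, 133, 170, 135, 66, 55, 55, 56, 56, 55, 55, 55, 53, 105, 169, 168]
0 [212, 212, 211, 212, 206, 193, 187, 187, 189, 146, 133, 154, 141, 150, 171, 169, 201, 238, 246, 221, 238, 244, 218, 166, 145, 145, 151, 167, 174, 172, 182, 243, 243, 233, 236, 247, 216, 154, 148, 153, 164, 175, 175, 171, 205, 238, 245, 217, 232, 225, 191, 149, 143, 155, 169, 173, 162, 154, 142, 142, 138, 117, 155, 205, 180, 151, 154, 168
[... 1744 characters left out ...]
, 87, 87, 85, 84, 111, 148, 160, 159, 158, 158, 159, 159] far -40..-55 [234, 236, 239, 239, 239, 238, 239, 218, 202, 164, 107, 91, 92, 92, 92]
56 near 58..40 [84, 87, 81, 83, 90, 92, 89, 88, 87, 88, 130, 163, 159, 156, 153, 155, 158, 157] far -40..-55 [236, 238, 234, 233, 235, 241, 243, 212, 166, 164, 172, 145, 102, 87, 91]
70 near 58..40 [93, 137, 150, 154, 151, 131, 103, 92, 89, 83, 111, 153, 159, 156, 156, 155, 156, 155] far -40..-55 [235, 231, 231, 232, 232, 235, 241, 215, 172, 170, 168, 170, 152, 116, 93]
84 near 58..40 [60, 52, 55, 55, 55, 56, 56, 56, 55, 57, 101, 138, 143, 141, 140, 139, 138, 140] far -40..-55 [209, 209, 208, 207, 204, 187, 170, 168, 170, 171, 169, 165, 164, 172, 155]
```

Seen from above: ridges evenly 14 mm apart, row upright, follower moved back. One oblique view to confirm flush height by parallax.

Emit:
carry_out(
  deltas=[0, 0, 0, 0, 0.04, 0, 1, 0, 0, 0, 0, 0.04, 0, 1, 0, 0, 0, 0, 0.04, 0, 1, 0, 0, 0, 0, 0, 0, 1, 0, 0, 0, 0, 0, 0, 1],
)

```text
clock: 24.92
eef_pos: [454.1, 43.3, 203.0]
tool_rot: [-3.141, -0.002, -3.017]
force: [1.2, -0.1, -0.4]
width: 0.3
gripper_force: 0.0
```

```bash
python3 snap.py w14; python3 - <<'E'
from rc import *
A=load('w13');B=load('w14');d=(A[3].T@(B[4]-A[4]));print(d.round(2))
def edges(L,x,oy):
    ys=np.arange(-20,60,.25);p=cv2.GaussianBlur(L[5](103.5,np.arange(x-4,x+4.1,.5),ys-oy).mean(0)[None].astype(np.float32),(0,0),1.5)[0]
    out=[]
    for k in range(-1,4):
        m=(ys>14*k+1)&(ys<14*k+6.5);q=np.diff(p);i=np.argmin(np.where(m[:-1],q,0));out.append(float(ys[i]))
    return np.array(out)
for x in (-20,-30,-36): a,b=edges(A,x,0),edges(B,x-d[0],d[1]);print(x,"right edges top",a.round(2),"oblique",b.round(2),"diff",(b-a).round(2))
E
```

```text
24.925 [454.13947945  43.27334928 202.98641657] [-3.14102872e+00 -1.77886906e-03 -3.01728561e+00]
[6.000e-02 1.193e+02 5.000e-01]
-20 right edges top [-11.75   2.25  16.25  30.25  44.25] oblique [-11.5   2.5  16.5  30.5  44.5] diff [0.25 0.25 0.25 0.25 0.25]
-30 right edges top [-11.75   2.25  16.5   30.5   44.5 ] oblique [-11.25   2.75  16.75  30.5   44.5 ] diff [0.5  0.5  0.25 0.   0.  ]
-36 right edges top [-11.75   2.5   16.75  30.25  44.25] oblique [-11.25   2.75  16.75  30.5   44.75] diff [0.5  0.25 0.   0.25 0.5 ]
```

The filed case shows the same parallax as its neighbours over a 119 mm baseline, so it is flush. The arm is clear.

```bash
python3 -c "
from cell import ctrl
print(ctrl.finish_job())"
```

```text
the job is handed in; nothing more can be done
None
```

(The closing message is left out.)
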